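Fit the dust cover of a fossil tin and take the outer lid away

ROBOT

A 7-joint arm with a two-finger parallel gripper is mounted at the origin on the work surface. World frame = base frame: x ahead of the robot, y to its left, z up, the work surface at z = 0. Lengths are in m, angles in rad, forces in N, time in s.
With the tool pointing down it reaches from about 0.425 to 0.925 m from the base axis. Payload 6.8 kg.
Tool frame: the origin (TCP) lies on the centre line of the jaws, within the pads' length; the fingertips stand 14 mm ahead of it and the grasp point (between the pads) lies 5 mm behind it (r.nose_length is the distance from the TCP to the fingertips, in m); z points along the fingers, y is the direction in which the jaws open and shut (so a half turn about z gives the same grasp; the last joint's range is limited). The gripper opens to 85 mm and grips with 20 to 120 N. Pads are 22 mm wide; open, the fingers measure 114 mm over their backs; the gripper's body (76 mm by 85 mm) begins 54 mm behind the grasp point. The pads swing forward as they close: fully open they stand 13 mm farther back than shut.
Start: joints at [-1.307, 0.477, 0.022, 1.555, -0.011, 1.109, -0.083], TCP at [0.245, 0.629, 0.245] pointing down, gripper open.
Joint ranges: [-2.96, 2.96], [-0.34, 2.1], [-1.41, 1.46], [0.24, 2.44], [-1.37, 4.51], [0.17, 1.92], [-2.96, 2.96]. Speed limits (rad/s): [2.39, 2.39, 3.14, 3.14, 3.14, 3.14, 3.14].

INTERFACE

Orientations are given as a rotation vector (axis times angle).
In Python, from bench import r, imaging, look_for, outline_of gives the robot as it stands. The module is installed in compiled form; this text tells all that it offers.
- The arm moves only by the tool carry_out, never from a script. Its arguments are lists of equal length, an entry for each row: "offset": the shift along the tool's x, y, z as a fraction of full scale, a list of three; "turn": the turn, a rotation vector about the tool's x, y, z as a fraction of full scale, a list of three. A call has 1 to 8 rows; each row is the pose to reach, as a shift and turn from the pose commanded when the call began, along the tool's axes at that moment; what a row does not reach only later rows make up. Full scale, the value 1, is 0.5 m for a shift and 1.5 rad for a turn. A row lasts 1/10 s, in which the tool goes at most 50 mm and 8.59 degrees, less where a joint would pass 70% of its speed; a pose out of reach is approached as far as the arm can. A call with a number of a shift or a turn outside -1 to 1 is refused whole. A call with a gripper value outside its range is refused whole. "hand" is the closure, from 0 (fully open) to 1 (shut), set as the call begins (left out, the last holds). The fingers move at their own pace and stop on an object; "force" is the grip in N (left out, the last holds). Time passes only in rows, so rows that repeat a pose let the fingers close. It gives the time, the measured TCP pose, the force and the opening at its end, in the units of the state.
- r.get_obs(): the state, without advancing time (a new reading comes with each control period).
- imaging.grab_frame(name): name is "side" or "top"; returns a dict with "pixels" (384x512x3 uint8, red, green, blue), "fx", "fy", "cx", "cy" (pixels), "k1" (the pictures are not rectified: a ray, as slopes to the right and down, at radius r is drawn at 1 + k1 r^2 times it, then the intrinsics apply), "R" (3x3) and "t" (3): a world point X has camera coordinates R X + t. Camera axes: x right, y down, z forward; pixel columns grow to the right and rows downward; lengths in m; the calibration is good to about 2 mm. A picture is of the moment at which its call begins. There is no depth.
- r.hand_in(): hands the job in, once; it reports no verdict.
Trained networks look in the newest picture that a camera, given by its name, has taken for a name from the list of things; names that differ only in an ending like _2 or _b are one class to them, and where a whole thing is asked for, a point or a joint stands for the part that bears it (a point fixed in the world has none). Each returns a list of dicts, best first, with "score" (0 to 1); they miss things now and then, are a little off and sometimes report something else, mostly with a low value. They report only what shows in the picture. A call takes as long as a camera call. They do not tell look-alikes from the thing itself.
- look_for(query, camera): "xyz" ([x, y, z] in m, in the coordinates of the camera as it stood for that picture, good to about 4 mm: the middle of the surface that is visible of it).
- outline_of(query, camera): "region" (384x512 bool, what is visible of it).
The state is a dict: "clock": time; "joints": joint angles; "qvel": joint speeds; "tau": joint torques, N m; "tcp_pos": TCP position; "orientation": TCP orientation; "contact_force": force on the tool from outside, world axes, zero at the start; "moment": the same for the moment, N m; "grip_width": finger opening in m.
Only numpy, scipy, OpenCV 4.12 (cv2) and the standard library are available. Lean on these libraries where they do the work, as an engineer would, in place of code of your own. Each camera call takes 0.05 s, during which the arm holds its last target. There are 200 camera calls.

TASK

Cover the open fossil tin: pick up the nested pair of lids by the inner lid's orange knob, so that both travel together, lower them gently onto the tin until they are seated, and let go. Then grip the outer lid by its black collar and lift it alone, straight up and clear of the knob, leaving the white inner lid seated on the tin. Finish still holding the outer lid level in the gripper above the tin, and leave the bone, jar and brush where they are.

Things in the scene. Friction and masses are not known exactly. Their poses are not given: they have to be found in the camera images.
- tin: Open round metal tin with a small fossil inside, fixed to the table. Outer diameter 100 mm, inner diameter 92 mm, rim 70 mm above the table. Origin: centre of its underside, on the table; z up. Tin and lid pair stand left and right of each other, either way round.
- inner_lid: White round inner lid, about 0.14 kg, at first flat on the table under the outer lid with only its knob showing. Origin: centre of its underside, z up. Plug 86 mm wide (78 at its foot), 7 mm high, enters the tin; plate 100 mm wide, from 7 to 12 mm up, rests on the rim; tapering boss 34 to 26 mm wide up to 27 mm, then the knob. Seated, its origin is 63 mm above the tin's.
- knob_top (a point): Top centre of the inner lid's orange knob, 65 mm above that lid's origin: 18 x 18 mm square, sides along the inner lid's x and y, upper 22 mm standing free above the collar. Lifting by the knob carries the outer lid along, lying on the inner lid's plate.
- outer_lid: Blue round outer lid, about 0.18 kg, loose over the inner lid with 3 mm sideways play, at first flat on the table. Origin: centre of its skirt's underside, z up. Skirt 118 mm wide outside, 112 inside; flat top plate from 13 to 17 mm up, with a 40 mm centre hole. Resting on the seated inner lid, its origin is 62 mm above the tin's.
- collar_top (a point): Top centre of the black square collar fixed on the outer lid, 43 mm above that lid's origin: 50 x 50 mm outside, 38 x 38 mm inside, 26 mm high, sides along the outer lid's x and y. The knob passes up through it.
- bone: Bystander: loose buff fossil bone, 90 x 36 x 35 mm, lying between tin and lids. Origin: centre of its underside, long along x.
- jar: Bystander: amber glass jar with white cap, 56 mm in diameter, 85 mm high, beyond the work. Origin: centre of its underside.
- brush: Bystander: brush about 180 mm long lying beyond the work. Origin: near the middle of its underside; long along its x.
Mind the look-alikes: they are no part of the job. Several things have the shape of the inner_lid; the one meant has the colours described above. Of the things that look like the tin, the larger one is meant.

How it is judged:
On the way, in this order (a step that is already met when the one before it is completed fails the run):
1. both lids are lifted together by the knob (height (world z) of each of inner_lid, outer_lid above 0.03 m and contact force between the fingers and inner_lid above 0.5 N and z of outer_lid in the frame of inner_lid between -0.006 and 0.006 m), for 0.2 s.
2. both lids are seated on the tin and let go (z of inner_lid in the frame of tin between 0.059 and 0.067 m and horizontal distance between inner_lid and tin below 0.006 m and angle between each of inner_lid, outer_lid's own z axis and vertical below 0.06 rad and z of outer_lid in the frame of tin between 0.057 and 0.067 m and horizontal distance between outer_lid and tin below 0.011 m and contact force between the fingers and inner_lid below 0.1 N and contact force between the fingers and outer_lid below 0.1 N), for 0.2 s.
At the end, for the whole second after the job is handed in: Inner lid seated on the tin (height within 4 mm, centred within 6 mm, tilt under 0.06 rad), at rest, untouched; outer lid held still in the fingers, its underside at least 133 mm above the table and touching nothing else, within 80 mm of over the tin, tilted under 0.26 rad (z of inner_lid in the frame of tin between 0.059 and 0.067 m and horizontal distance between inner_lid and tin below 0.006 m and angle between inner_lid's own z axis and vertical below 0.06 rad and z of outer_lid in the frame of tin above 0.133 m and horizontal distance between outer_lid and tin below 0.08 m and angle between outer_lid's own z axis and vertical below 0.26 rad and contact force between the fingers and outer_lid above 0.5 N and contact force between each of outer_lid, the arm, the fingers and inner_lid below 0.05 N and contact force between outer_lid and tin below 0.05 N and linear speed of outer_lid below 0.03 m/s and linear speed of inner_lid below 0.02 m/s); the arm keeps its last pose, push and grip.
It fails at once if the lids come apart while the inner lid is not seated on the tin, or the inner lid is pulled off with or after the outer lid ((z of outer_lid in the frame of inner_lid above 0.02 m or z of outer_lid in the frame of inner_lid below -0.02 m) and not (z of inner_lid in the frame of tin between 0.059 and 0.067 m and horizontal distance between inner_lid and tin below 0.006 m and angle between inner_lid's own z axis and vertical below 0.06 rad)).
It fails at once if a lid is slammed, dropped or pressed hard onto the tin while being lowered, before the collar is gripped (over 45 N) (contact force between the fingers and outer_lid below 0.5 N and contact force between any of inner_lid, outer_lid and tin above 45 N).
It fails at once if the bone, jar or brush is moved more than 30 mm (distance of any of bone, jar, brush from where it was at the start of the episode above 0.03 m).
It also fails if it takes over 48 s, if anything falls off the work surface, if the arm or the gripper's body presses on something with over 40 N, if the wrist force passes 120 N, or if a joint passes its speed limit or range.

## Working session

There is one attempt and no reset: what is moved stays moved. The work goes in short steps, Python scripts to look and compute and a tool call to move; the robot and the scene stay as the last step left them, time stands still between calls to the robot, and variables do not carry over. Pictures are saved under pics/ and viewed, about 8 in all and at most 12, crops included, and the job is handed in when it is done.

Besides the shell and the picture viewer there is one more tool, called after "Call:" as name(argument=value, ...), one argument or row to a line, values as JSON. carry_out: Moves the arm, as the interface text tells. Shift numbers are shares of 0.5 m and turn numbers shares of 1.5 rad, none past 1 either way. Its arguments: {"type":"object","properties":{"offset":{"type":"array","items":{"type":"array","items":{"type":"number","minimum":-1,"maximum":1}}},"turn":{"type":"array","items":{"type":"array","items":{"type":"number","minimum":-1,"maximum":1}}},"hand":{"type":"number"},"force":{"type":"number"}},"required":["offset","turn"]}

```bash
mkdir -p pics
cat > h.py <<'E'
import numpy as np, cv2
from scipy.spatial.transform import Rotation as Ro
from bench import r, imaging, look_for, outline_of
def ray(f,u,v):
    K=np.array([[f['fx'],0,f['cx']],[0,f['fy'],f['cy']],[0,0,1]])
    p=cv2.undistortPoints(np.array([[[u,v]]],float),K,np.array([f['k1'],0,0,0,0]))[0,0]
    R=np.array(f['R']);t=np.array(f['t'])
    return -R.T@t, R.T@np.array([p[0],p[1],1])
def atz(f,u,v,z):
    o,d=ray(f,u,v); return o+d*(z-o[2])/d[2]
def proj(f,X):
    c=np.array(f['R'])@np.array(X)+np.array(f['t']); x=c[:2]/c[2]; x=x*(1+f['k1']*(x@x))
    return np.array([f['fx']*x[0]+f['cx'],f['fy']*x[1]+f['cy']])
def w(f,p): return np.array(f['R']).T@(np.array(p)-np.array(f['t']))
E
python3 - <<'E'
from h import *
o=r.get_obs();print({k:np.round(v,3) for k,v in o.items()})
ims=[]
for c in('top','side'):
    f=imaging.grab_frame(c); ims.append(f['pixels'])
    print(c,'cam at',-np.array(f['R']).T@f['t'],f['fx'],f['k1'])
    for q in('tin','inner_lid','knob_top','outer_lid','collar_top','bone','jar','brush'):
        for d in look_for(q,c)[:4]:
            X=w(f,d['xyz']);print(q,round(d['score'],2),X.round(3),proj(f,X).round())
    cv2.imwrite(f'pics/{c}0.png',cv2.resize(f['pixels'][...,::-1],(800,600),interpolation=cv2.INTER_CUBIC))
E
```

```text
{'clock': np.float64(0.0), 'joints': array([-1.307,  0.478,  0.022,  1.556, -0.012,  1.109, -0.083]), 'qvel': array([-0.001, -0.001,  0.001,  0.002,  0.   , -0.002,  0.001]), 'tau': array([-1.0000e-03, -5.9645e+01,  1.6080e+00, -2.8120e+01,  1.3000e-02,
        9.0000e-03,  0.0000e+00]), 'tcp_pos': array([0.245, 0.628, 0.244]), 'orientation': array([-5.810e-01, -3.087e+00,  3.000e-03]), 'contact_force': array([ 1.092, -0.377, -0.087]), 'moment': array([-0.033, -0.048, -0.032]), 'grip_width': np.float64(0.085)}
top cam at [0.52215998 0.05032965 0.99020468] 469.9701492547929 -0.1178197827258376
tin 0.7 [ 0.406 -0.114  0.018] [330. 284.]
tin 0.56 [ 0.549 -0.136  0.031] [341. 214.]
inner_lid 0.91 [0.358 0.214 0.01 ] [172. 307.]
inner_lid 0.79 [0.515 0.185 0.028] [185. 231.]
inner_lid 0.78 [0.498 0.351 0.011] [107. 239.]
knob_top 0.96 [0.491 0.351 0.013] [106. 242.]
knob_top 0.77 [0.518 0.184 0.026] [185. 230.]
knob_top 0.62 [0.356 0.214 0.014] [171. 308.]
outer_lid 0.59 [0.516 0.184 0.02 ] [185. 231.]
collar_top 0.74 [0.513 0.183 0.018] [186. 232.]
collar_top 0.61 [0.77  0.265 0.082] [142. 102.]
bone 0.65 [ 0.531 -0.006  0.032] [278. 223.]
jar 0.71 [0.769 0.269 0.084] [140. 102.]
brush 0.75 [ 0.737 -0.153  0.014] [346. 126.]
side cam at [ 0.34245345 -0.67854332  0.50294306] 397.2992818667369 0.011149892826366234
tin 0.83 [ 0.411 -0.123  0.027] [204. 270.]
tin 0.62 [ 0.541 -0.148  0.041] [278. 260.]
inner_lid 0.94 [0.354 0.205 0.013] [159. 194.]
inner_lid 0.89 [0.491 0.345 0.006] [204. 166.]
inner_lid 0.42 [0.51  0.182 0.055] [222. 175.]
inner_lid 0.42 [ 0.52  -0.014  0.021] [247. 229.]
knob_top 0.82 [0.354 0.21  0.009] [159. 194.]
knob_top 0.74 [0.492 0.345 0.01 ] [205. 165.]
outer_lid 0.65 [0.507 0.161 0.022] [223. 191.]
collar_top 0.66 [0.503 0.167 0.013] [221. 193.]
bone 0.71 [ 0.519 -0.011  0.022] [246. 228.]
jar 0.73 [0.772 0.255 0.044] [308. 155.]
brush 0.83 [ 0.734 -0.158  0.019] [374. 255.]
```

View pics/top0.png

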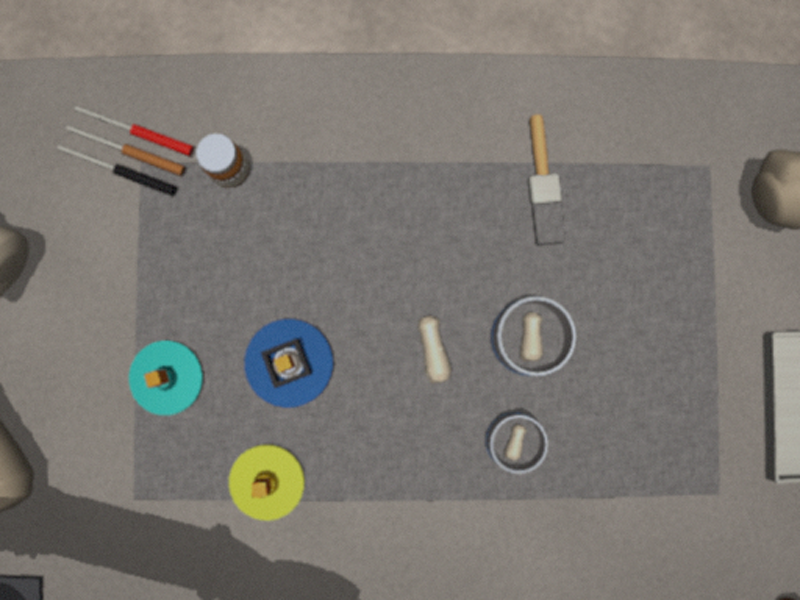

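View pics/side0.png

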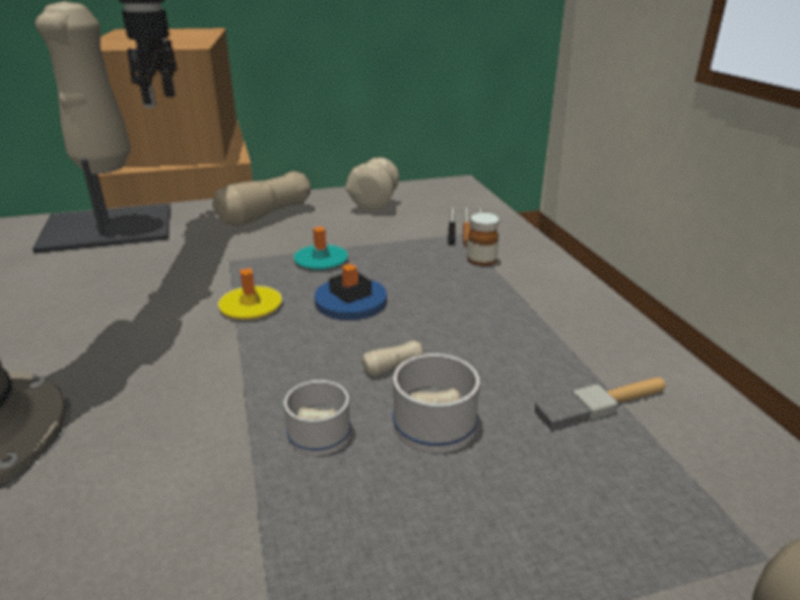

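Run:
```python
from h import *
f=imaging.grab_frame('top'); p=f['pixels'][...,::-1]
a=cv2.resize(p[185:280,135:235],(600,570),interpolation=cv2.INTER_CUBIC)
cv2.imwrite('pics/crop_lid.png',a)
b=cv2.resize(p[165:315,285:400],(460,600),interpolation=cv2.INTER_CUBIC)
cv2.imwrite('pics/crop_tin.png',b)
```

```text
(no output)
```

Candidates in the 800-px top picture:
- **Inner lid:** teal lid (165,378), yellow lid (266,483), and the knob standing in the blue lid's black collar (288,362). The last one is meant, because it sits under a blue outer lid with only its knob showing.
- **Tin:** large (536,336) and small (518,444). The large one is meant.

I'll confirm both in one enlarged crop and measure.

View pics/crop_lid.png

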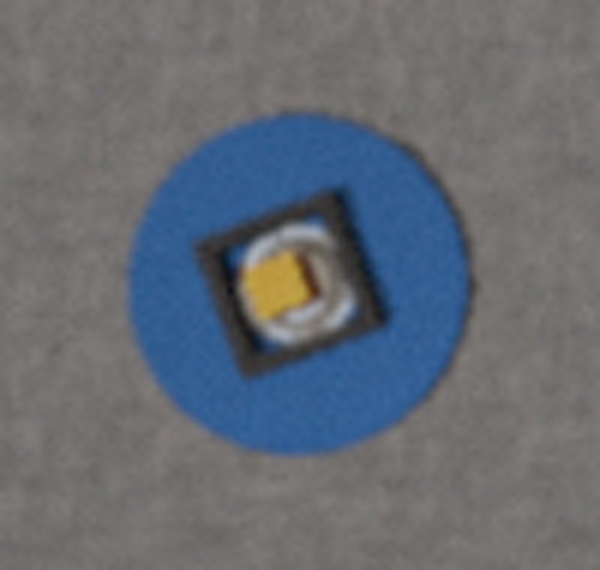

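```bash
cat > meas.py <<'E'
from h import *
from scipy.optimize import least_squares
def fitcircle(f,m,z,near):
    n,l,s,c=cv2.connectedComponentsWithStats(m.astype(np.uint8),connectivity=8)
    i=min([k for k in range(1,n) if s[k,4]>60],key=lambda k:np.hypot(*(c[k]-near)))
    cs,_=cv2.findContours((l==i).astype(np.uint8),cv2.RETR_EXTERNAL,cv2.CHAIN_APPROX_NONE)
    c=max(cs,key=len)[:,0]
    P=np.array([atz(f,u,v,z)[:2] for u,v in cv2.convexHull(c)[:,0]])
    (x,y),rad=cv2.minEnclosingCircle(P.astype(np.float32))
    e=least_squares(lambda q:np.hypot(P[:,0]-q[0],P[:,1]-q[1])-q[2],[x,y,rad],loss='soft_l1',f_scale=.001).x
    return e,c
def rect(f,m,z,near):
    n,l,s,c=cv2.connectedComponentsWithStats(m.astype(np.uint8),connectivity=8)
    i=min([k for k in range(1,n) if s[k,4]>8],key=lambda k:np.hypot(*(c[k]-near)))
    P=np.array([atz(f,u,v,z)[:2] for v,u in np.argwhere(l==i)])
    return cv2.minAreaRect((P*1000).astype(np.float32)),c[i],s[i,4]
E
python3 - <<'E'
from meas import *
f=imaging.grab_frame('top');hsv=cv2.cvtColor(f['pixels'],cv2.COLOR_RGB2HSV);H,S,V=[hsv[...,i].astype(int) for i in range(3)]
near=np.array([185,231])
blue=(H>100)&(H<125)&(S>120)
print('blue z17',fitcircle(f,blue,.017,near)[0], fitcircle(f,blue,.013,near)[0])
box=np.zeros(H.shape,bool);box[205:260,155:215]=1
print('black z43',rect(f,box&(V<55)&~blue,.043,near))
org=box&(H<20)&(S>120)&(V>90);print('orange all',rect(f,org,.065,near))
print('orange bright',rect(f,org&(V>150),.065,near))
for (u,v) in((183,229),(181,231)):print(hsv[v,u])
# tin rings
for q in outline_of('tin','top'):
    m=q['region'];c=np.argwhere(m).mean(0)[::-1];print('tin',q['score'],c,fitcircle(f,m,.07,c)[0])
for q in outline_of('knob_top','top'):
    m=q['region'];print('knobmask',q['score'],np.argwhere(m).mean(0)[::-1],m.sum())
print('px of knob top at', proj(f,[.514,.184,.065]),'px pm', np.linalg.norm(proj(f,[.514,.184,.065])-proj(f,[.514,.183,.065])))
E
```

```text
blue z17 [0.51354393 0.18694315 0.05763892] [0.51350853 0.18750466 0.05787586]
black z43 (((522.3582763671875, 164.57298278808594), (45.214599609375, 4.177879333496094), 21.37794303894043), array([193.88888889, 227.91111111]), np.int32(45))Traceback (most recent call last):
  File "<stdin>", line 8, in <module>
  File "meas.py", line 14, in rect
    i=min([k for k in range(1,n) if s[k,4]>8],key=lambda k:np.hypot(*(c[k]-near)))
ValueError: min() iterable argument is empty
```

View pics/crop_tin.png

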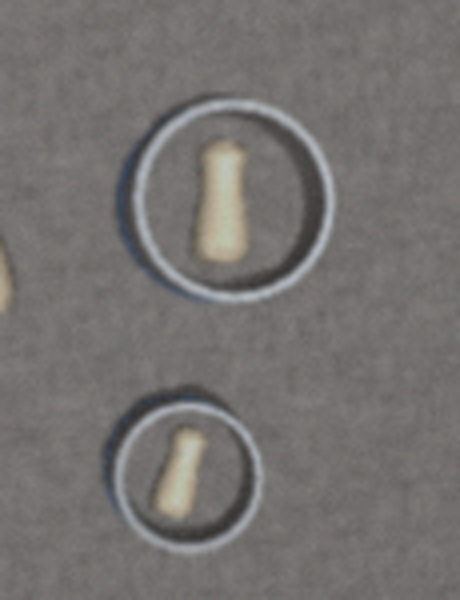

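The crop shows the orange knob top at about px (181,232) with white lid parts under it, inside the black collar of the blue lid, so this is the right pair. The large tin's rim is centred near px (343.5,215).

Run:
```python
from meas import *
ims=[imaging.grab_frame('top') for _ in range(6)];f=ims[0]
p=np.mean([i['pixels'].astype(float) for i in ims],0).astype(np.uint8)
k=6
def up(u0,v0,w_,h_): return cv2.resize(p[v0:v0+h_,u0:u0+w_],None,fx=k,fy=k,interpolation=cv2.INTER_CUBIC)
def world(pts,u0,v0,z): return np.array([atz(f,u0+(u+.5)/k-.5,v0+(v+.5)/k-.5,z)[:2]*1000 for u,v in pts]).astype(np.float32)
def big(m):
    cs,_=cv2.findContours(m.astype(np.uint8),cv2.RETR_EXTERNAL,cv2.CHAIN_APPROX_NONE);return max(cs,key=cv2.contourArea)[:,0]
u0,v0=160,205;a=up(u0,v0,55,55);h=cv2.cvtColor(a,cv2.COLOR_RGB2HSV).astype(int)
yel=(h[...,0]<28)&(h[...,1]>115)&(h[...,2]>135)
c=big(yel);print('knob',cv2.minAreaRect(world(c,u0,v0,.065)),'px',c.mean(0)/k+[u0,v0], h[(27*k+9),(21*k)])
dark=(h[...,2]<90)&(h[...,1]<140)
dark[:, :]&=True
cs,_=cv2.findContours(dark.astype(np.uint8),cv2.RETR_EXTERNAL,cv2.CHAIN_APPROX_NONE)
c=max([q[:,0] for q in cs if np.hypot(*(q[:,0].mean(0)/k+[u0,v0]-[184,231]))<8],key=len)
print('collar',cv2.minAreaRect(world(c,u0,v0,.043)))
u0,v0=305,180;a=up(u0,v0,75,75);g=cv2.cvtColor(a,cv2.COLOR_RGB2GRAY)
hh=cv2.cvtColor(a,cv2.COLOR_RGB2HSV)
m=(g>145)&(hh[...,1]<45)
cs,_=cv2.findContours(m.astype(np.uint8),cv2.RETR_LIST,cv2.CHAIN_APPROX_NONE)
for q in sorted(cs,key=cv2.contourArea)[-2:]:
    P=world(q[:,0],u0,v0,.07)
    e=least_squares(lambda s:np.hypot(P[:,0]-s[0],P[:,1]-s[1])-s[2],[550,-130,48],loss='soft_l1').x;print('tin',e)
# side knob
s=imaging.grab_frame('side');h=cv2.cvtColor(s['pixels'],cv2.COLOR_RGB2HSV).astype(int)
m=(h[...,0]<18)&(h[...,1]>130)&(h[...,2]>80);m[:160]=0;m[195:]=0;m[:,:210]=0;m[:,240:]=0
y,x=np.nonzero(m);print('side orange',x.min(),x.max(),y.min(),y.max(),x.mean())
for X in ([.514,.187,.065],[.514,.187,.043]):print(proj(s,X))
```

```text
knob ((513.1659545898438, 187.3051300048828), (17.790912628173828, 17.99854278564453), 22.23954200744629) px [181.1567029  232.55887681] [ 22 167 188]
collar ((513.7327880859375, 185.9270782470703), (49.37423324584961, 52.04330825805664), 21.220766067504883)
tin [ 547.04418694 -132.95129002   45.91187008]
tin [ 547.14903981 -132.98041539   49.55370328]
side orange 219 228 169 183 223.29133858267716
[223.10468784 170.26270757]
[223.42381935 178.16553412]
```

```bash
cat > to.py <<'E'
import sys
from h import *
def go(x,y,z,jaw=None):
    o=r.get_obs();R=Ro.from_rotvec(o['orientation']);d=R.inv().apply(np.array([x,y,z])-o['tcp_pos'])
    if jaw is None: tgt=R
    else:
        j=np.radians(jaw);Y=np.array([np.cos(j),np.sin(j),0])
        if Y@R.as_matrix()[:,1]<0:Y=-Y
        Z=np.array([0,0,-1.]);tgt=Ro.from_matrix(np.c_[np.cross(Y,Z),Y,Z])
    print('t',round(float(o['clock']),2),'tcp',o['tcp_pos'].round(4),'grip',round(float(o['grip_width']),4),'F',o['contact_force'].round(1))
    print('offset',(d/.5).round(4),'turn',((R.inv()*tgt).as_rotvec()/1.5).round(4),'down',R.as_matrix()[:,2].round(3))
a=[float(v) for v in sys.argv[1:]]
if a: go(*a)
E
python3 to.py .513 .187 .18 22; python3 -c "from bench import r;print(r.nose_length)"
```

```text
t 1.35 tcp [0.2452 0.6289 0.2453] grip 0.0854 F [-0.7 -0.1 -0.5]
offset [-0.8201 -0.6288  0.1306] turn [-0.      0.      0.5434] down [-0. -0. -1.]
0.014
```

Call:
carry_out(
  offset=[
    [-0.075, -0.057, 0.012],
    [-0.15, -0.115, 0.024],
    [-0.225, -0.172, 0.036],
    [-0.3, -0.23, 0.048],
    [-0.375, -0.287, 0.06],
    [-0.45, -0.345, 0.072],
    [-0.525, -0.402, 0.084],
    [-0.6, -0.46, 0.096],
  ],
  turn=[
    [0, 0, 0.05],
    [0, 0, 0.1],
    [0, 0, 0.15],
    [0, 0, 0.2],
    [0, 0, 0.25],
    [0, 0, 0.3],
    [0, 0, 0.35],
    [0, 0, 0.4],
  ],
  hand=0,
)

```text
clock: 2.15
tcp_pos: [0.442, 0.3041, 0.1975]
orientation: [1.471, 2.776, 0.002]
contact_force: [1.6, 0.6, -1.4]
grip_width: 0.0854
```

```bash
python3 to.py .513 .187 .13 22
```

```text
t 2.15 tcp [0.442  0.3041 0.1975] grip 0.0854 F [ 1.6  0.6 -1.4]
offset [-0.2735 -0.0141  0.1348] turn [ 0.0006 -0.0002  0.1415] down [ 0.001  0.001 -1.   ]
```

Call:
carry_out(
  offset=[
    [-0.07, -0.004, 0.03],
    [-0.14, -0.007, 0.06],
    [-0.2, -0.01, 0.1],
    [-0.273, -0.014, 0.135],
    [-0.273, -0.014, 0.135],
    [-0.273, -0.014, 0.135],
  ],
  turn=[
    [0, 0, 0.05],
    [0, 0, 0.1],
    [0, 0, 0.14],
    [0, 0, 0.1415],
    [0, 0, 0.1415],
    [0, 0, 0.1415],
  ],
)

```text
clock: 2.75
tcp_pos: [0.5126, 0.188, 0.1295]
orientation: [-1.756, -2.605, 0.001]
contact_force: [-0.0, 0.3, 0.6]
grip_width: 0.0855
```

```bash
python3 to.py .513 .187 .062 22
```

```text
t 2.75 tcp [0.5126 0.188  0.1295] grip 0.0855 F [-0.   0.3  0.6]
offset [-2.300e-03  1.000e-04  1.351e-01] turn [-0.0005  0.0001  0.0004] down [-0.001 -0.    -1.   ]
```

Call:
carry_out(
  offset=[
    [-0.002, 0, 0.05],
    [-0.002, 0, 0.095],
    [-0.002, 0, 0.125],
    [-0.002, 0, 0.139],
    [-0.002, 0, 0.139],
    [-0.002, 0, 0.139],
  ],
  turn=[
    [0, 0, 0],
    [0, 0, 0],
    [0, 0, 0],
    [0, 0, 0],
    [0, 0, 0],
    [0, 0, 0],
  ],
)

```text
clock: 3.35
tcp_pos: [0.5131, 0.1889, 0.0611]
orientation: [1.752, 2.607, 0.002]
contact_force: [-0.5, 0.5, -0.8]
grip_width: 0.0853
```

Call:
carry_out(
  offset=[
    [0, 0, 0],
    [0, 0, 0],
    [0, 0, 0],
    [0, 0, 0],
    [0, 0, 0],
    [0, 0, 0],
    [0, 0, 0],
    [0, 0, 0],
  ],
  turn=[
    [0, 0, 0],
    [0, 0, 0],
    [0, 0, 0],
    [0, 0, 0],
    [0, 0, 0],
    [0, 0, 0],
    [0, 0, 0],
    [0, 0, 0],
  ],
  hand=1,
  force=50,
)

```text
clock: 4.15
tcp_pos: [0.513, 0.1882, 0.0605]
orientation: [1.753, 2.607, 0.001]
contact_force: [-0.0, 0.4, 2.7]
grip_width: 0.0166
```

```bash
python3 to.py .513 .187 .16
python3 - <<'E'
from h import *
s=imaging.grab_frame('side')['pixels'][...,::-1]
cv2.imwrite('pics/grip1.png',cv2.resize(s[110:215,160:300],(800,600),interpolation=cv2.INTER_CUBIC))
E
```

```text
t 4.15 tcp [0.513  0.1882 0.0605] grip 0.0166 F [-0.   0.4  2.7]
offset [-0.0021 -0.0007 -0.199 ] turn [0. 0. 0.] down [ 0.  0. -1.]
```

View pics/grip1.png

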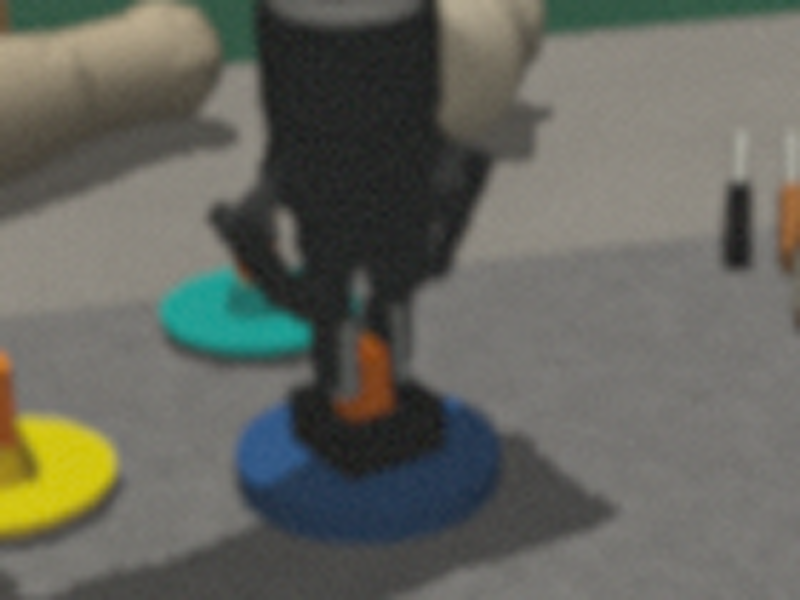

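The jaws have closed on the orange knob (crop about (370,380)) just above the black collar, with 16.6 mm opening. Next is the lift.

Call:
carry_out(
  offset=[
    [0, 0, -0.01],
    [0, 0, -0.03],
    [0, 0, -0.06],
    [0, 0, -0.09],
    [0, 0, -0.12],
    [0, 0, -0.15],
    [0, 0, -0.18],
    [0, 0, -0.2],
  ],
  turn=[
    [0, 0, 0],
    [0, 0, 0],
    [0, 0, 0],
    [0, 0, 0],
    [0, 0, 0],
    [0, 0, 0],
    [0, 0, 0],
    [0, 0, 0],
  ],
)

```text
clock: 5.0
tcp_pos: [0.5125, 0.1878, 0.1615]
orientation: [1.753, 2.607, 0.0]
contact_force: [0.4, 0.1, -4.8]
grip_width: 0.0164
```

```bash
python3 to.py .547 -.133 .165
python3 - <<'E'
from h import *
s=imaging.grab_frame('side')['pixels'][...,::-1]
cv2.imwrite('pics/lift1.png',cv2.resize(s[60:225,140:360],(800,600),interpolation=cv2.INTER_CUBIC))
E
```

```text
t 5.0 tcp [0.5125 0.1878 0.1615] grip 0.0164 F [ 0.4  0.1 -4.8]
offset [-0.6202 -0.178  -0.0072] turn [0. 0. 0.] down [ 0.  0. -1.]
```

View pics/lift1.png

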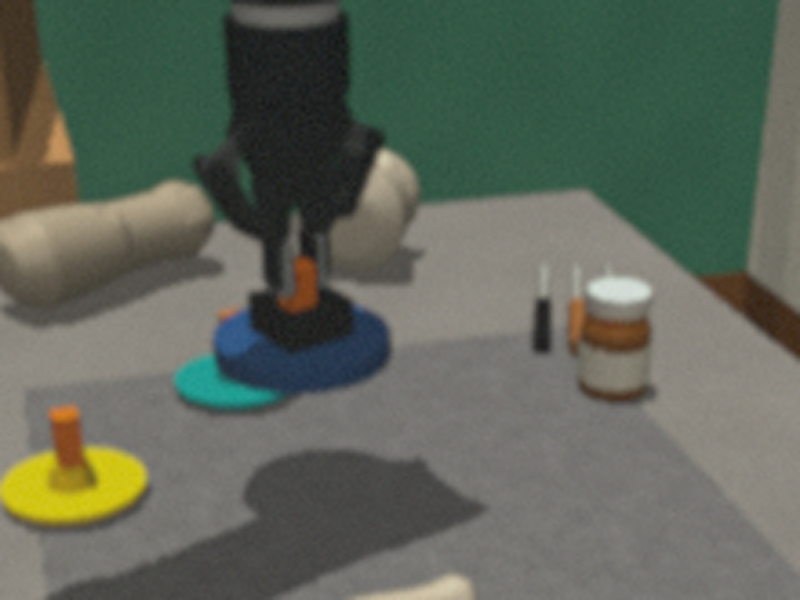

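Both lids are in the air together and level (blue lid at about crop (300,345)). I'll carry them to above the tin.

Call:
carry_out(
  offset=[
    [-0.015, -0.004, 0],
    [-0.045, -0.013, 0],
    [-0.085, -0.024, 0],
    [-0.13, -0.037, 0],
    [-0.175, -0.05, 0],
    [-0.22, -0.063, 0],
    [-0.265, -0.076, 0],
    [-0.31, -0.089, 0],
  ],
  turn=[
    [0, 0, 0],
    [0, 0, 0],
    [0, 0, 0],
    [0, 0, 0],
    [0, 0, 0],
    [0, 0, 0],
    [0, 0, 0],
    [0, 0, 0],
  ],
)

```text
clock: 5.85
tcp_pos: [0.529, 0.0248, 0.1594]
orientation: [-1.755, -2.605, 0.003]
contact_force: [-0.5, -0.3, -3.2]
grip_width: 0.0166
```

Call:
carry_out(
  offset=[
    [-0.045, -0.013, 0],
    [-0.09, -0.026, 0],
    [-0.135, -0.039, 0],
    [-0.18, -0.052, 0],
    [-0.225, -0.065, 0],
    [-0.265, -0.076, 0],
    [-0.295, -0.085, 0],
    [-0.31, -0.089, 0],
  ],
  turn=[
    [0, 0, 0],
    [0, 0, 0],
    [0, 0, 0],
    [0, 0, 0],
    [0, 0, 0],
    [0, 0, 0],
    [0, 0, 0],
    [0, 0, 0],
  ],
)

```text
clock: 6.65
tcp_pos: [0.5457, -0.1361, 0.1595]
orientation: [-1.758, -2.603, 0.003]
contact_force: [-1.1, -0.5, -4.4]
grip_width: 0.0167
```

Call:
carry_out(
  offset=[
    [0, 0, 0],
    [0, 0, 0],
    [0, 0, 0],
  ],
  turn=[
    [0, 0, 0],
    [0, 0, 0],
    [0, 0, 0],
  ],
)

```text
clock: 6.95
tcp_pos: [0.547, -0.1315, 0.16]
orientation: [-1.751, -2.607, -0.0]
contact_force: [-0.4, -0.0, -4.0]
grip_width: 0.0167
```

```bash
python3 to.py .547 -.133 .130 22
python3 - <<'E'
from meas import *
T=imaging.grab_frame('top');S=imaging.grab_frame('side')
z=r.get_obs()['tcp_pos'][2]-.0605
for n,f in(('top',T),('side',S)):
    hsv=cv2.cvtColor(f['pixels'],cv2.COLOR_RGB2HSV).astype(int);b=(hsv[...,0]>100)&(hsv[...,0]<125)&(hsv[...,1]>110)
    print(n,'outer',fitcircle(f,b,z+.015,proj(f,[.547,-.133,z+.02]))[0])
a=T['pixels'][140:260,270:400,::-1];b=S['pixels'][150:300,210:370,::-1]
cv2.imwrite('pics/above.png',np.hstack([cv2.resize(a,(400,369)),cv2.resize(b,(394,369))]))
E
```

```text
t 6.95 tcp [ 0.547  -0.1315  0.16  ] grip 0.0167 F [-0.4 -0.  -4. ]
offset [-0.0028 -0.0012  0.06  ] turn [-0.0002 -0.0006  0.0028] down [-0.001  0.001 -1.   ]
top outer [ 0.54768885 -0.12749711  0.05631258]
side outer [ 0.54429991 -0.14215103  0.06120099]
```

View pics/above.png

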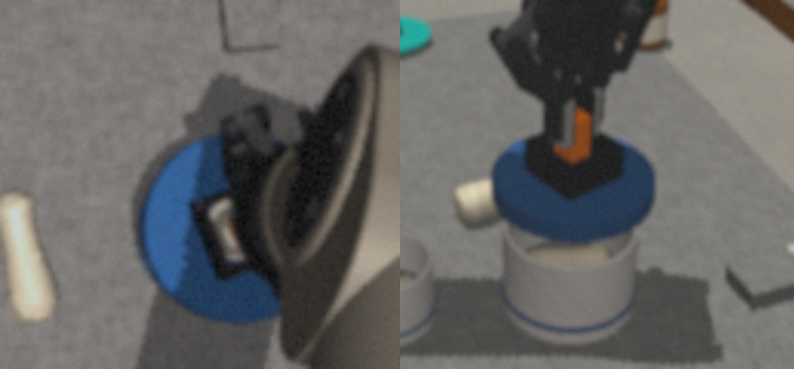

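The pair is centred over the large tin and level. I'll lower it in stages, watching the force.

Call:
carry_out(
  offset=[
    [-0.001, -0.001, 0.008],
    [-0.001, -0.001, 0.018],
    [-0.001, -0.001, 0.028],
    [-0.001, -0.001, 0.038],
    [-0.001, -0.001, 0.048],
    [-0.001, -0.001, 0.056],
    [-0.001, -0.001, 0.062],
    [-0.001, -0.001, 0.066],
  ],
  turn=[
    [0, 0, 0],
    [0, 0, 0],
    [0, 0, 0],
    [0, 0, 0],
    [0, 0, 0],
    [0, 0, 0],
    [0, 0, 0],
    [0, 0, 0],
  ],
)

```text
clock: 7.85
tcp_pos: [0.5469, -0.1333, 0.1269]
orientation: [-1.753, -2.607, 0.0]
contact_force: [-0.1, 0.1, -3.7]
grip_width: 0.0169
```

Call:
carry_out(
  offset=[
    [0, 0, 0.001],
    [0, 0, 0.002],
    [0, 0, 0.003],
    [0, 0, 0.003],
  ],
  turn=[
    [0, 0, 0],
    [0, 0, 0],
    [0, 0, 0],
    [0, 0, 0],
  ],
)

```text
clock: 8.25
tcp_pos: [0.547, -0.1333, 0.1259]
orientation: [1.753, 2.607, 0.0]
contact_force: [-0.5, -0.3, -3.6]
grip_width: 0.0169
```

Call:
carry_out(
  offset=[
    [0.001, 0, 0.001],
    [0.001, 0, 0.002],
    [0.001, 0, 0.003],
    [0.001, 0, 0.004],
    [0.001, 0, 0.004],
  ],
  turn=[
    [0, 0, 0],
    [0, 0, 0],
    [0, 0, 0],
    [0, 0, 0],
    [0, 0, 0],
  ],
)

```text
clock: 8.75
tcp_pos: [0.5467, -0.1328, 0.1237]
orientation: [-1.753, -2.607, 0.0]
contact_force: [1.1, -0.8, -4.3]
grip_width: 0.0171
```

Call:
carry_out(
  offset=[
    [0, 0, 0.001],
    [0, 0, 0.002],
    [0, 0, 0.002],
  ],
  turn=[
    [0, 0, 0],
    [0, 0, 0],
    [0, 0, 0],
  ],
)

```text
clock: 9.05
tcp_pos: [0.5469, -0.1327, 0.1234]
orientation: [-1.753, -2.607, -0.001]
contact_force: [-2.2, 1.1, 3.5]
grip_width: 0.0167
```

The wrist force went from −4 to +3.5 N at TCP z 0.1234 (0.1235 expected), so the pair is seated. Releasing.

Call:
carry_out(
  offset=[
    [0, 0, 0],
    [0, 0, 0],
    [0, 0, 0],
    [0, 0, 0],
    [0, 0, 0],
    [0, 0, 0],
    [0, 0, 0],
    [0, 0, 0],
  ],
  turn=[
    [0, 0, 0],
    [0, 0, 0],
    [0, 0, 0],
    [0, 0, 0],
    [0, 0, 0],
    [0, 0, 0],
    [0, 0, 0],
    [0, 0, 0],
  ],
  hand=0,
)

```text
clock: 9.85
tcp_pos: [0.5468, -0.1328, 0.1228]
orientation: [1.753, 2.607, 0.0]
contact_force: [-0.3, 0.2, 0.1]
grip_width: 0.0852
```

```bash
python3 to.py .547 -.133 .098 22
python3 - <<'E'
from h import *
s=imaging.grab_frame('side')
for n,X in dict(knob=[.547,-.133,.128],collar=[.547,-.133,.105],skirt=[.547,-.133,.062]).items():print(n,proj(s,X))
cv2.imwrite('pics/seated.png',cv2.resize(s['pixels'][150:300,190:390,::-1],(800,600),interpolation=cv2.INTER_CUBIC))
E
```

```text
t 9.85 tcp [ 0.5468 -0.1328  0.1228] grip 0.0852 F [-0.3  0.2  0.1]
offset [-0.0005  0.0003  0.0496] turn [0.     0.     0.0018] down [ 0. -0. -1.]
knob [279.53690301 214.53004073]
collar [279.09854016 225.49381473]
skirt [278.31672479 245.07518247]
```

View pics/seated.png

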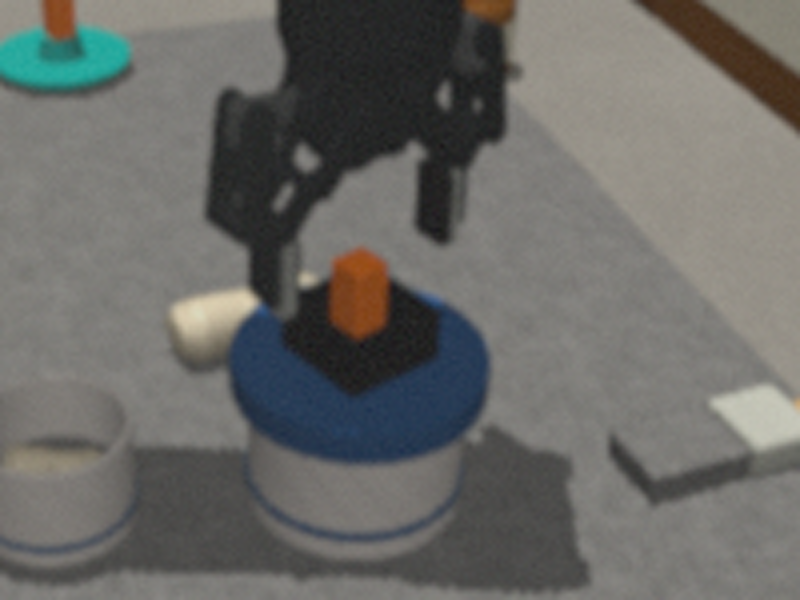

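It is seated level: the knob top at px (280,214.5) matches the prediction (279.5,214.5). Next I go down around the collar and grip it.

Call:
carry_out(
  offset=[
    [0, 0, 0.015],
    [0, 0, 0.03],
    [0, 0, 0.042],
    [0, 0, 0.048],
    [0, 0, 0.048],
    [0, 0, 0.048],
  ],
  turn=[
    [0, 0, 0],
    [0, 0, 0],
    [0, 0, 0],
    [0, 0, 0],
    [0, 0, 0],
    [0, 0, 0],
  ],
)

```text
clock: 10.5
tcp_pos: [0.5468, -0.133, 0.0987]
orientation: [-1.753, -2.607, 0.0]
contact_force: [-0.1, 0.2, 0.0]
grip_width: 0.085
```

Call:
carry_out(
  offset=[
    [0, 0, 0],
    [0, 0, 0],
    [0, 0, 0],
    [0, 0, 0],
    [0, 0, 0],
    [0, 0, 0],
    [0, 0, 0],
    [0, 0, 0],
  ],
  turn=[
    [0, 0, 0],
    [0, 0, 0],
    [0, 0, 0],
    [0, 0, 0],
    [0, 0, 0],
    [0, 0, 0],
    [0, 0, 0],
    [0, 0, 0],
  ],
  hand=1,
  force=50,
)

```text
clock: 11.3
tcp_pos: [0.5474, -0.1328, 0.0995]
orientation: [1.752, 2.606, 0.001]
contact_force: [0.0, 1.0, 5.3]
grip_width: 0.0488
```

Call:
carry_out(
  offset=[
    [0, 0, -0.006],
    [0, 0, -0.014],
    [0, 0, -0.026],
    [0, 0, -0.04],
    [0, 0, -0.055],
    [0, 0, -0.07],
    [0, 0, -0.085],
    [0, 0, -0.1],
  ],
  turn=[
    [0, 0, 0],
    [0, 0, 0],
    [0, 0, 0],
    [0, 0, 0],
    [0, 0, 0],
    [0, 0, 0],
    [0, 0, 0],
    [0, 0, 0],
  ],
)

```text
clock: 12.1
tcp_pos: [0.5468, -0.1329, 0.1495]
orientation: [1.753, 2.607, 0.0]
contact_force: [0.2, 0.0, -1.8]
grip_width: 0.0487
```

Call:
carry_out(
  offset=[
    [0, 0, -0.02],
    [0, 0, -0.04],
    [0, 0, -0.06],
    [0, 0, -0.08],
    [0, 0, -0.095],
    [0, 0, -0.105],
    [0, 0, -0.105],
    [0, 0, -0.105],
  ],
  turn=[
    [0, 0, 0],
    [0, 0, 0],
    [0, 0, 0],
    [0, 0, 0],
    [0, 0, 0],
    [0, 0, 0],
    [0, 0, 0],
    [0, 0, 0],
  ],
)

```text
clock: 12.9
tcp_pos: [0.5466, -0.1328, 0.2011]
orientation: [-1.753, -2.607, 0.0]
contact_force: [0.8, 0.8, -2.5]
grip_width: 0.0487
```

```bash
python3 to.py .547 -.133 .2
python3 - <<'E'
from h import *
s=imaging.grab_frame('side')
print(proj(s,[.547,-.133,.128]),proj(s,[.547,-.133,.075]))
cv2.imwrite('pics/final.png',cv2.resize(s['pixels'][120:300,170:410,::-1],(800,600),interpolation=cv2.INTER_CUBIC))
E
```

```text
t 12.9 tcp [ 0.5466 -0.1328  0.2011] grip 0.0487 F [ 0.8  0.8 -2.5]
offset [-0.0008  0.0006  0.0022] turn [0. 0. 0.] down [-0.  0. -1.]
[279.53690301 214.53004073] [278.54810129 239.27643011]
```

View pics/final.png

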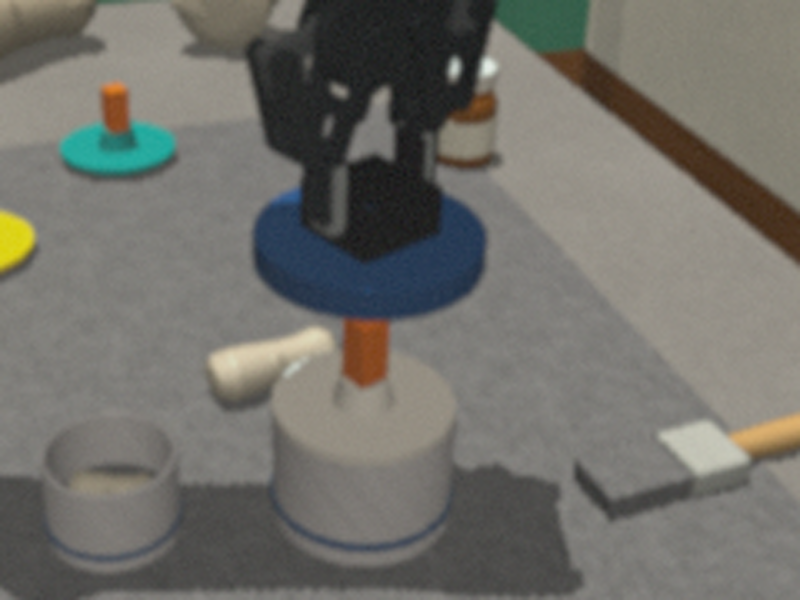

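The white lid is seated and level on the tin (crop (365,410)). The blue lid is held level above the knob (crop (370,250)) with its underside near 0.164 m, and the bone, jar and brush are in place.

```bash
python3 -c "
from bench import r
print(abs(r.get_obs()['qvel']).max()); print(r.hand_in())"
```

```text
0.001327508100346128
the job is handed in; nothing more can be done
None
```

The job is done and handed in at about 13 s of the 48 s limit; `hand_in` gives no verdict. I carried both lids to the large tin by the orange knob and lowered them until the wrist force turned at TCP z 0.1234 m (0.1235 m expected). After letting go, I gripped the black collar and lifted the blue lid about 102 mm straight up.

**Last checks:**
- **Inner lid:** the white lid sits flat on the tin. Before the collar lift, its knob top was within about half a pixel of where a seated lid should put it.
- **Outer lid:** the gripper holds it level at 48.7 mm opening. Its underside is at about 0.164 m by calculation, against 0.133 m required, and the arm is still. The wrist shows −2.5 N where the lid's weight is about 1.8 N, within the sensor's noise of 1–2 N.
- **Bystanders:** bone, jar and brush look unmoved in the pictures; I did not measure them again.

**Checks that disagreed:** the circle fits to the outer lid over the tin were off by several millimetres because the arm hid part of it. I ignored them and aimed by the knob's position in the grip.

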